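Widen the bay of a weight rack by one notch

TASK

The notched rack holds a brass book weight in a bay between a red and a blue stop; make room in the bay for a second weight. Lift the red stop out of its notch, shift it along the rack by one notch away from the blue stop, and let it down fully into that next notch, upright and released. Leave the blue stop and the brass weight where they are.

Things in the scene. Friction and masses are not known exactly. Their poses are not given: they have to be found in the camera images.
- stop_rack: Fixed rack 104 x 336 x 37 mm: wooden base 8 mm thick, two toothed aluminium rails 14 mm thick at x = -36, +36 mm. Origin: centre of underside; y runs along the rack, z up. Notches 20 mm wide at y = -126, -84, -42, 0, 42, 84, 126 mm; floors at z = 20, round tooth tops at z = 37 mm. Red and blue stops start in the notches at y = -42 and 42 (either way round), the brass weight between them.
- red_stop: Loose stop, 0.12 kg: steel tab 94 (x) x 14 (y) x 14 (z) mm lying across both rails in a pair of notches; above it on a stem a RED grip 16 (x) x 30 (y) mm, 32 to 70 mm above the origin, to be pinched from above along x (across the rack). Origin: centre of the tab's underside, z = 20 mm when seated; axes parallel to the rack's within 2 degrees. Must rise over 17 mm to clear the teeth.
- blue_stop: The other stop, the same in shape and size but with a BLUE grip; stays where it is. Origin: centre of the underside of its tab.
- brass_weight: Round brass-coloured book weight with a knob, 49 mm across and 49 mm high, standing loose on the rack's wooden base between the stops; stays where it is. Origin: centre of its underside.

How it is judged:
On the way:
1. the red stop is lifted clear of its notch: its tab at least 16 mm above the notch floor (z of red_stop in the frame of stop_rack above 0.036 m), for 0.1 s.
At the end, for the whole second after the job is handed in: The red stop rests released in the next notch away from the blue stop: within 10 mm of the notch centre along the rack, 18 mm across, tab within 5 mm of the notch floor, upright to 10 and square to 11 degrees; blue stop and brass weight within 15 mm of where they were (((y of red_stop in the frame of stop_rack between 0.074 and 0.094 m and y of blue_stop in the frame of stop_rack below 0 m) or (y of red_stop in the frame of stop_rack between -0.094 and -0.074 m and y of blue_stop in the frame of stop_rack above 0 m)) and x of red_stop in the frame of stop_rack between -0.018 and 0.018 m and z of red_stop in the frame of stop_rack between 0.015 and 0.025 m and angle between red_stop's own z axis and vertical below 0.17 rad and angle between the y axis of red_stop and the y axis of stop_rack, either way round below 0.2 rad and linear speed of red_stop below 0.02 m/s and distance of each of blue_stop, brass_weight from where it was at the start of the episode below 0.015 m); the robot touches nothing.
It fails at once if the blue stop is lifted out of its notch or shifted by more than 20 mm (distance of blue_stop from where it was at the start of the episode above 0.02 m).
It fails at once if the brass weight is shifted by more than 20 mm or tipped over 25 degrees (distance of brass_weight from where it was at the start of the episode above 0.02 m or angle between brass_weight's own z axis and vertical above 0.44 rad).
It also fails if it takes over 32 s, if anything falls off the work surface, if the arm or the gripper's body presses on something with over 40 N, if the wrist force passes 120 N, or if a joint passes its speed limit or range.

ROBOT

A 7-joint arm with a two-finger parallel gripper is mounted at the origin on a cart in front of the work surface, level with it; the furniture and walls round the work are solid. World frame = base frame: x ahead of the robot, y to its left, z up, the work surface at z = 0. Lengths are in m, angles in rad, forces in N, time in s.
With the tool pointing down it reaches from about 0.4 to 0.85 m from the base axis. Payload 6.9 kg.
Tool frame: the origin (TCP) lies midway between the tips of the shut fingers; the grasp point (between the pads) lies 19 mm behind it; z points along the fingers, y is the line along which they close (so a half turn about z gives the same grasp; the last joint's range is limited). The gripper opens to 85 mm and grips with 20 to 120 N. Pads are 22 mm wide; open, the fingers measure 114 mm over their backs; the gripper's body (76 mm by 85 mm) begins 54 mm behind the grasp point. The pads swing forward as they close: fully open they stand 13 mm farther back than shut.
Start: joints at [-1.004, 0.507, -0.238, 1.5, 0.126, 1.149, -0.155], TCP at [0.278, 0.56, 0.231] pointing down, gripper open.
Joint ranges: [-3.08, 3.08], [-0.24, 2.05], [-1.43, 1.35], [0, 2.5], [-1.52, 4.66], [0.17, 1.96], [-2.89, 2.89]. Speed limits (rad/s): [2.39, 2.39, 3.14, 3.14, 3.14, 3.14, 3.14].

INTERFACE

Orientations are given as a 3x3 rotation matrix whose columns are the frame's x, y, z axes.
In Python, from rig import bot gives the robot as it stands. The module is installed in compiled form; this text tells all that it offers.
- The arm moves only by the shell command python3 -m jog 'ROWS' [FORCE]. ROWS is JSON, a list of rows, each an object of numbers: "tx", "ty", "tz": the shift along the world's x, y, z in units of 0.2 m (1.0 is 0.2 m); "rx", "ry", "rz": the turn, a rotation vector about the world's x, y, z in units of 45 degrees (1.0 is 45 degrees); "hand": the closure, from 0 (fully open) to 1 (shut). A call has 1 to 20 rows; each row is the pose to reach, as a shift and turn from the pose commanded when the call began; what a row does not reach only later rows make up. A row lasts 1/12 s, in which the tool goes at most 41.7 mm and 7.16 degrees, less where a joint would pass 70% of its speed; a pose out of reach is approached as far as the arm can. A call with a number of a shift or a turn outside -1 to 1 is refused whole. A call with a gripper value outside its range is refused whole. The fingers move at their own pace and stop on an object; FORCE is the grip in N (left out, the last holds). Time passes only in rows, so rows that repeat a pose let the fingers close. It gives the time, the measured TCP pose, the force, the opening and the grip force at its end, in the units of the state.
- bot.sense(): the state, without advancing time (a new reading comes with each control period).
- bot.read_camera(name): name is "scene" or "side" or "wrist"; returns (picture, depth): 384x512x3 uint8, red, green, blue; 384x512 float32, m along the optical axis (not along the pixel's ray), 0 where there is no reading.
- bot.camera_model(name): a dict with "intrinsics" (3x3 intrinsics, pixels), "extrinsics" (4x4, takes a point from camera to world coordinates); the wrist camera has in their place "tool_from_camera" (4x4, takes a point from camera to tool coordinates, whose origin is the TCP and whose axes are the flange's). Camera axes: x right, y down, z forward; pixel columns grow to the right and rows downward; lengths in m; the calibration is good to about 2 mm. The wrist camera is an equidistant fisheye: a pixel r from the principal point sees the ray r / f radians off the axis. A picture is of the moment at which its call begins: read the wrist's pose just before it. camera_model takes no time and is no camera call.
- bot.finish_job(): hands the job in; it is judged then, once.
The state is a dict: "t": time; "joint_pos": joint angles; "dq": joint speeds; "effort": joint torques, N m; "tcp_pos": TCP position; "orientation": TCP orientation; "contact_force": force on the tool from outside, world axes, zero at the start; "torque": the same for the moment, N m; "gripper_width": opening from 0.0 (shut) to 1.0 (fully open); "grasp_force": force on a finger pad.
Only numpy, scipy, OpenCV 4.12 (cv2) and the standard library are available. Lean on these libraries where they do the work, as an engineer would, in place of code of your own. Each camera call takes 0.05 s, during which the arm holds its last target. There are 200 camera calls.

## Working session

There is one attempt and no reset: what is moved stays moved. The work goes in short steps, Python scripts to look and compute and a shell command to move; the robot and the scene stay as the last step left them, time stands still between calls to the robot, and variables do not carry over. Pictures are saved under pics/ and viewed, at most 10 in all, crops included, and the job is handed in when it is done.

```bash
mkdir -p pics
cat > h.py <<'E'
import numpy as np, cv2
from rig import bot
def grab(n):
    im,d=bot.read_camera(n); np.savez(f'{n}.npz',im=im,d=d); return im,d
def world(n,d):
    m=bot.camera_model(n);K=np.array(m['intrinsics']);E=np.array(m['extrinsics'])
    v,u=np.mgrid[:d.shape[0],:d.shape[1]]
    P=np.stack([(u-K[0,2])/K[0,0]*d,(v-K[1,2])/K[1,1]*d,d],-1)
    return P@E[:3,:3].T+E[:3,3]
E
python3 - <<'E'
from h import *
a=[]
for n in('scene','side'):
    im,d=grab(n);a.append(im);W=world(n,d)
    h=cv2.cvtColor(im,cv2.COLOR_RGB2HSV).astype(int)
    for c,m in(('red',((h[...,0]<6)|(h[...,0]>174))),('blue',(abs(h[...,0]-112)<12))):
        m=m&(h[...,1]>150)&(h[...,2]>60)&(d>0)
        k,l,s,ce=cv2.connectedComponentsWithStats(m.astype('uint8'))
        for i in range(1,k):
            if s[i,4]>40: print(n,c,s[i],np.median(W[l==i],0).round(3),W[l==i].min(0).round(3),W[l==i].max(0).round(3))
cv2.imwrite('pics/a.png',cv2.cvtColor(cv2.resize(np.vstack(a),(400,600)) if 0 else cv2.resize(np.hstack(a),(800,300)),cv2.COLOR_RGB2BGR))
s=bot.sense();print(s['tcp_pos'],s['orientation'],s['t'])
E
```

```text
scene red [456 125  19  17 245] [ 0.935 -0.016  0.097] [ 0.922 -0.029  0.059] [0.993 0.032 0.101]
scene red [295 202  15  25 206] [ 0.55  -0.045  0.089] [ 0.542 -0.051  0.007] [0.598 0.023 0.093]
scene blue [425 153  18  17 175] [ 0.828 -0.048  0.098] [ 0.813 -0.061  0.082] [ 0.846 -0.032  0.101]
scene blue [267 172  14  24 174] [0.539 0.037 0.089] [0.53  0.033 0.019] [0.579 0.106 0.093]
side red [ 91 168  14  10 102] [ 0.936 -0.006  0.099] [ 0.821 -0.025  0.083] [0.957 0.242 0.213]
side red [260 172   6  17  73] [ 0.554 -0.021  0.078] [ 0.547 -0.038  0.056] [ 0.559 -0.018  0.092]
side blue [264 188   7  18 106] [0.541 0.063 0.078] [0.535 0.046 0.056] [0.548 0.068 0.092]
[0.27836628 0.55911017 0.23054598] [[-8.95236401e-01  4.45591004e-01 -6.65855786e-04]
 [ 4.45591501e-01  8.95235302e-01 -1.40311166e-03]
 [-2.91163258e-05 -1.55281631e-03 -9.99998794e-01]] 0.1
```

View pics/a.png

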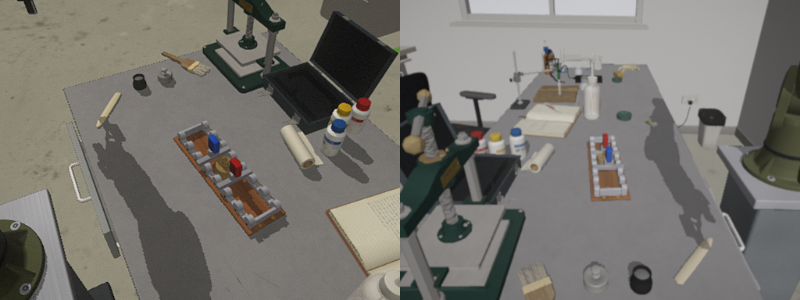

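The scene view shows the rack in the middle of the bench, running nearly along world y. The red grip is at about (236,166) in the half-size picture, the blue at (213,144), with the brass weight between them. I'll refine this with the depth of the grip tops and the rack outline.

Run:
```python
from h import *
a=[]
for n in('scene','side'):
    f=np.load(n+'.npz');im,d=f['im'],f['d'];W=world(n,d);print(n,np.array(bot.camera_model(n)['extrinsics'])[:3,3].round(2))
    h=cv2.cvtColor(im,cv2.COLOR_RGB2HSV).astype(int)
    R=(abs(W[...,0]-.55)<.12)&(abs(W[...,1])<.25)
    for c,m in(('red',((h[...,0]<8)|(h[...,0]>172))),('blue',(abs(h[...,0]-112)<14))):
        q=W[m&R&(h[...,1]>110)&(W[...,2]>.086)&(W[...,2]<.1)]
        print(c,len(q),q.mean(0).round(4),np.percentile(q,[3,97],axis=0).round(3).tolist())
    for lo,hi in((.004,.05),(.028,.045)):
        m=R&(W[...,2]>lo)&(W[...,2]<hi);q=W[m][:,:2].astype('float32')
        print(lo,len(q),cv2.minAreaRect(q*1000))
    v,u=np.where(m);print(u.min(),u.max(),v.min(),v.max())
    x0,y0=(u.min()+u.max())//2-70,(v.min()+v.max())//2-70
    a.append(cv2.resize(im[y0:y0+140,x0:x0+140],(400,400),interpolation=2))
cv2.imwrite('pics/b.png',cv2.cvtColor(np.hstack(a),cv2.COLOR_RGB2BGR))
```

```text
scene [ 0.27 -0.44  0.7 ]
red 132 [ 0.5496 -0.0369  0.0901] [[0.543, -0.05, 0.087], [0.557, -0.023, 0.092]]
blue 113 [0.5383 0.0474 0.09  ] [[0.532, 0.034, 0.086], [0.546, 0.063, 0.092]]
0.004 7577 ((552.7092895507812, 4.1272430419921875), (492.5148620605469, 229.31625366210938), 88.90425872802734)
0.028 2507 ((544.7772827148438, 6.494232177734375), (96.37555694580078, 316.7785339355469), 6.293393135070801)
227 359 154 287
side [0.55 0.79 0.48]
red 34 [ 0.553  -0.0287  0.0897] [[0.547, -0.042, 0.087], [0.559, -0.019, 0.091]]
blue 43 [0.542  0.0551 0.0899] [[0.535, 0.041, 0.087], [0.549, 0.065, 0.092]]
0.004 3226 ((551.288330078125, 8.1298828125), (104.33899688720703, 337.44097900390625), 5.783773422241211)
0.028 1162 ((548.7261352539062, 7.73870849609375), (94.71527862548828, 316.6403503417969), 6.364973068237305)
243 290 173 243
```

View pics/b.png

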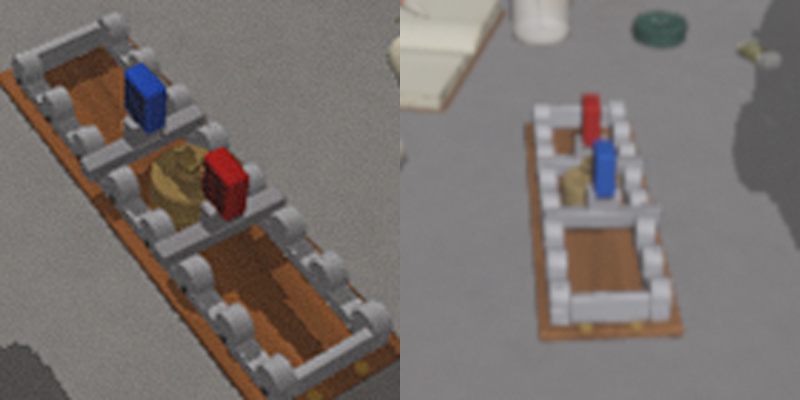

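The rack is centred near (0.548, 0.007) with a yaw of about 6.5°. The red stop is at about (0.551, -0.034), on the -y side, so its next notch is another 42 mm towards -y.

```bash
python3 -m jog '[{"tx":0.5,"ty":-1,"rz":-0.5},{"tx":0.5,"ty":-1,"rz":-0.5},{"tx":0.5,"ty":-1,"rz":-0.5},{"tx":0.5,"ty":-1,"rz":-0.5},{"tx":0.5,"ty":-1,"rz":-0.5},{"tx":0.5,"ty":-1,"rz":-0.5},{"tx":0.5,"ty":-1,"rz":-0.5}]' && python3 -m jog '[{"tx":0.5,"ty":-1,"rz":-0.5},{"tx":0.5,"ty":-1,"rz":-0.5},{"tx":0.5,"ty":-1,"rz":-0.5},{"tx":0.5,"ty":-1,"rz":-0.5},{"tx":0.5,"ty":-1,"rz":-0.5},{"tx":0.5,"ty":-1,"rz":-0.5},{"tx":0.5,"ty":-1,"rz":-0.5}]' && python3 -m jog '[{"tx":0.35,"ty":-0.96,"rz":-0.27},{"tx":0.35,"ty":-0.96,"rz":-0.27},{"tx":0.35,"ty":-0.96,"rz":-0.27},{"tx":0.35,"ty":-0.96,"rz":-0.27},{"tx":0.35,"ty":-0.96,"rz":-0.27},{"tx":0.35,"ty":-0.96,"rz":-0.27},{"tx":0.35,"ty":-0.96,"rz":-0.27},{"tx":0.35,"ty":-0.96,"rz":-0.27}]'
python3 - <<'E'
from h import *
s=bot.sense();p=np.array(s['tcp_pos']);R=np.array(s['orientation'])
im,d=grab('wrist');m=bot.camera_model('wrist');K=np.array(m['intrinsics']);T=np.array(m['tool_from_camera'])
print(p,R.round(3).tolist(),s['joint_pos'],s['t'])
v,u=np.mgrid[:384,:512];x=(u-K[0,2])/K[0,0];y=(v-K[1,2])/K[1,1];r=np.hypot(x,y)+1e-9
t=np.tan(np.minimum(r,1.4))/r
P=np.stack([x*t*d,y*t*d,d],-1)@T[:3,:3].T+T[:3,3];W=P@R.T+p
h=cv2.cvtColor(im,cv2.COLOR_RGB2HSV).astype(int);Q=(abs(W[...,0]-.55)<.12)&(abs(W[...,1])<.2)
for c,mm in(('red',((h[...,0]<8)|(h[...,0]>172))),('blue',(abs(h[...,0]-112)<14))):
    q=W[mm&Q&(h[...,1]>110)&(W[...,2]>.082)&(W[...,2]<.1)]
    if len(q):print(c,len(q),q.mean(0).round(4),np.percentile(q,[2,98],axis=0).round(3).tolist(),cv2.minAreaRect((q[:,:2]*1000).astype('float32')))
cv2.imwrite('pics/c.png',cv2.cvtColor(im,cv2.COLOR_RGB2BGR))
E
```

```text
[0.27836628 0.55911017 0.23054598] [[-0.895, 0.446, -0.001], [0.446, 0.895, -0.001], [-0.0, -0.002, -1.0]] [-1.00347311  0.5082397  -0.23752614  1.50097254  0.12569875  1.14892074
 -0.1548113 ] 0.1invalid input at $[0]: expected keys tx, ty, tz, rx, ry, rz, hand
```

View pics/c.png

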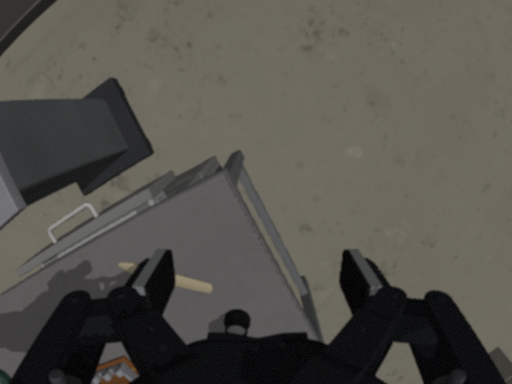

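The arm hasn't moved: each row needs all seven keys. This wrist view is still from the start pose, over the bench edge.

```bash
cat > w.py <<'E'
import sys
from h import *
s=bot.sense();p=np.array(s['tcp_pos']);R=np.array(s['orientation'])
im,d=grab('wrist');m=bot.camera_model('wrist');K=np.array(m['intrinsics']);T=np.array(m['tool_from_camera'])
print(p,'yaw of tool y',np.degrees(np.arctan2(R[1,1],R[0,1])),'z',R[:,2].round(3),s['joint_pos'],s['t'])
v,u=np.mgrid[:384,:512];x=(u-K[0,2])/K[0,0];y=(v-K[1,2])/K[1,1];r=np.hypot(x,y)+1e-9
t=np.tan(np.minimum(r,1.4))/r
P=np.stack([x*t*d,y*t*d,d],-1)@T[:3,:3].T+T[:3,3];W=P@R.T+p
h=cv2.cvtColor(im,cv2.COLOR_RGB2HSV).astype(int);Q=(abs(W[...,0]-.55)<.12)&(abs(W[...,1])<.2)
for c,mm in(('red',((h[...,0]<8)|(h[...,0]>172))),('blue',(abs(h[...,0]-112)<14))):
    q=W[mm&Q&(h[...,1]>110)&(W[...,2]>.082)&(W[...,2]<.14)]
    if len(q):print(c,len(q),q.mean(0).round(4),np.percentile(q,[2,98],axis=0).round(3).tolist(),cv2.minAreaRect((q[:,:2]*1000).astype('float32')))
cv2.imwrite(sys.argv[1],cv2.cvtColor(im,cv2.COLOR_RGB2BGR))
E
python3 -m jog '[{"tx":0.5,"ty":-1,"tz":0,"rx":0,"ry":0,"rz":-0.5,"hand":0},{"tx":0.5,"ty":-1,"tz":0,"rx":0,"ry":0,"rz":-0.5,"hand":0},{"tx":0.5,"ty":-1,"tz":0,"rx":0,"ry":0,"rz":-0.5,"hand":0},{"tx":0.5,"ty":-1,"tz":0,"rx":0,"ry":0,"rz":-0.5,"hand":0},{"tx":0.5,"ty":-1,"tz":0,"rx":0,"ry":0,"rz":-0.5,"hand":0},{"tx":0.5,"ty":-1,"tz":0,"rx":0,"ry":0,"rz":-0.5,"hand":0},{"tx":0.5,"ty":-1,"tz":0,"rx":0,"ry":0,"rz":-0.5,"hand":0}]' && python3 -m jog '[{"tx":0.5,"ty":-1,"tz":0,"rx":0,"ry":0,"rz":-0.5,"hand":0},{"tx":0.5,"ty":-1,"tz":0,"rx":0,"ry":0,"rz":-0.5,"hand":0},{"tx":0.5,"ty":-1,"tz":0,"rx":0,"ry":0,"rz":-0.5,"hand":0},{"tx":0.5,"ty":-1,"tz":0,"rx":0,"ry":0,"rz":-0.5,"hand":0},{"tx":0.5,"ty":-1,"tz":0,"rx":0,"ry":0,"rz":-0.5,"hand":0},{"tx":0.5,"ty":-1,"tz":0,"rx":0,"ry":0,"rz":-0.5,"hand":0},{"tx":0.5,"ty":-1,"tz":0,"rx":0,"ry":0,"rz":-0.5,"hand":0}]' && python3 -m jog '[{"tx":0.35,"ty":-0.96,"tz":0,"rx":0,"ry":0,"rz":-0.27,"hand":0},{"tx":0.35,"ty":-0.96,"tz":0,"rx":0,"ry":0,"rz":-0.27,"hand":0},{"tx":0.35,"ty":-0.96,"tz":0,"rx":0,"ry":0,"rz":-0.27,"hand":0},{"tx":0.35,"ty":-0.96,"tz":0,"rx":0,"ry":0,"rz":-0.27,"hand":0},{"tx":0.35,"ty":-0.96,"tz":0,"rx":0,"ry":0,"rz":-0.27,"hand":0},{"tx":0.35,"ty":-0.96,"tz":0,"rx":0,"ry":0,"rz":-0.27,"hand":0},{"tx":0.35,"ty":-0.96,"tz":0,"rx":0,"ry":0,"rz":-0.27,"hand":0},{"tx":0.35,"ty":-0.96,"tz":0,"rx":0,"ry":0,"rz":-0.27,"hand":0}]'
python3 w.py pics/d.png
```

```text
t: 0.73
tcp_pos: [0.3812, 0.3545, 0.2313]
orientation: [[-0.651, 0.759, 0.001], [0.759, 0.651, -0.003], [-0.003, -0.001, -1.0]]
contact_force: [0.5, 0.2, -0.8]
gripper_width: 0.998
grasp_force: 0.0
t: 1.32
tcp_pos: [0.4803, 0.1557, 0.2312]
orientation: [[-0.312, 0.95, 0.001], [0.95, 0.312, -0.002], [-0.002, 0.0, -1.0]]
contact_force: [-0.1, -0.6, 0.6]
gripper_width: 1.004
grasp_force: 0.0
t: 1.98
tcp_pos: [0.5484, -0.0301, 0.2308]
orientation: [[-0.113, 0.994, -0.001], [0.994, 0.113, 0.002], [0.002, -0.001, -1.0]]
contact_force: [0.2, 1.4, -0.1]
gripper_width: 1.001
grasp_force: 0.0
[ 0.54842121 -0.03008648  0.23079989] yaw of tool y 6.507326292809233 z [-0.001  0.002 -1.   ] [-0.09575417  0.38991927  0.15580168  1.70546199 -0.06966865  1.05259
  0.19670899] 1.9833
red 467 [ 0.5516 -0.0321  0.0897] [[0.544, -0.047, 0.084], [0.56, -0.018, 0.092]] ((551.3399658203125, -32.67461013793945), (16.291526794433594, 29.507057189941406), 6.614055156707764)
blue 480 [0.5404 0.0506 0.0901] [[0.533, 0.037, 0.088], [0.548, 0.064, 0.092]] ((540.6943969726562, 50.664913177490234), (15.32568645477295, 27.96659278869629), 6.570808410644531)
```

View pics/d.png

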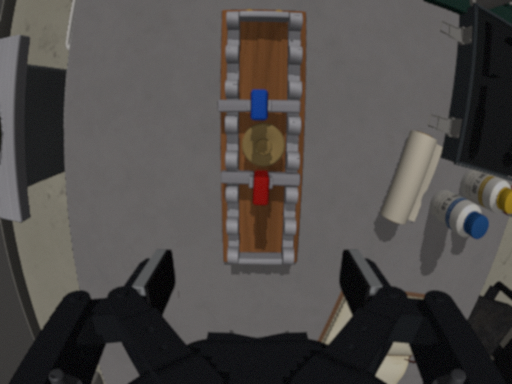

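The wrist view shows the red grip at (262,187), blue at (259,104) and the weight at (263,146). The tool yaw already matches. The grip centre is at (0.5513, -0.0325), so I descend and pinch.

```bash
python3 -m jog '[{"tx":0.015,"ty":-0.012,"tz":-0.2,"rx":0,"ry":0,"rz":0,"hand":0},{"tx":0.015,"ty":-0.012,"tz":-0.4,"rx":0,"ry":0,"rz":0,"hand":0},{"tx":0.015,"ty":-0.012,"tz":-0.55,"rx":0,"ry":0,"rz":0,"hand":0},{"tx":0.015,"ty":-0.012,"tz":-0.68,"rx":0,"ry":0,"rz":0,"hand":0},{"tx":0.015,"ty":-0.012,"tz":-0.78,"rx":0,"ry":0,"rz":0,"hand":0},{"tx":0.015,"ty":-0.012,"tz":-0.85,"rx":0,"ry":0,"rz":0,"hand":0},{"tx":0.015,"ty":-0.012,"tz":-0.88,"rx":0,"ry":0,"rz":0,"hand":0},{"tx":0.015,"ty":-0.012,"tz":-0.88,"rx":0,"ry":0,"rz":0,"hand":0},{"tx":0.015,"ty":-0.012,"tz":-0.88,"rx":0,"ry":0,"rz":0,"hand":0}]' && python3 -m jog '[{"tx":0,"ty":0,"tz":0,"rx":0,"ry":0,"rz":0,"hand":0.5},{"tx":0,"ty":0,"tz":0,"rx":0,"ry":0,"rz":0,"hand":0.7},{"tx":0,"ty":0,"tz":0,"rx":0,"ry":0,"rz":0,"hand":0.8},{"tx":0,"ty":0,"tz":0,"rx":0,"ry":0,"rz":0,"hand":1},{"tx":0,"ty":0,"tz":0,"rx":0,"ry":0,"rz":0,"hand":1},{"tx":0,"ty":0,"tz":0,"rx":0,"ry":0,"rz":0,"hand":1},{"tx":0,"ty":0,"tz":0,"rx":0,"ry":0,"rz":0,"hand":1},{"tx":0,"ty":0,"tz":0,"rx":0,"ry":0,"rz":0,"hand":1},{"tx":0,"ty":0,"tz":0,"rx":0,"ry":0,"rz":0,"hand":1},{"tx":0,"ty":0,"tz":0,"rx":0,"ry":0,"rz":0,"hand":1}]' 40
```

```text
t: 2.78
tcp_pos: [0.5517, -0.0335, 0.0557]
orientation: [[-0.113, 0.994, 0.0], [0.994, 0.113, 0.001], [0.0, 0.0, -1.0]]
contact_force: [0.6, -0.3, 1.0]
gripper_width: 1.002
grasp_force: 0.0
t: 3.62
tcp_pos: [0.5518, -0.035, 0.0556]
orientation: [[-0.111, 0.994, 0.001], [0.994, 0.111, -0.0], [-0.0, 0.001, -1.0]]
contact_force: [-0.7, -0.3, 5.7]
gripper_width: 0.182
grasp_force: 42.8
```

```bash
python3 -m jog '[{"tx":0,"ty":0,"tz":0.03,"rx":0,"ry":0,"rz":0,"hand":1},{"tx":0,"ty":0,"tz":0.08,"rx":0,"ry":0,"rz":0,"hand":1},{"tx":0,"ty":0,"tz":0.13,"rx":0,"ry":0,"rz":0,"hand":1},{"tx":0,"ty":0,"tz":0.17,"rx":0,"ry":0,"rz":0,"hand":1},{"tx":0,"ty":0,"tz":0.17,"rx":0,"ry":0,"rz":0,"hand":1},{"tx":0,"ty":0,"tz":0.17,"rx":0,"ry":0,"rz":0,"hand":1},{"tx":0,"ty":0,"tz":0.17,"rx":0,"ry":0,"rz":0,"hand":1}]' && python3 -m jog '[{"tx":0.006,"ty":-0.05,"tz":0,"rx":0,"ry":0,"rz":0,"hand":1},{"tx":0.012,"ty":-0.105,"tz":0,"rx":0,"ry":0,"rz":0,"hand":1},{"tx":0.018,"ty":-0.16,"tz":0,"rx":0,"ry":0,"rz":0,"hand":1},{"tx":0.024,"ty":-0.209,"tz":0,"rx":0,"ry":0,"rz":0,"hand":1},{"tx":0.024,"ty":-0.209,"tz":0,"rx":0,"ry":0,"rz":0,"hand":1},{"tx":0.024,"ty":-0.209,"tz":0,"rx":0,"ry":0,"rz":0,"hand":1},{"tx":0.024,"ty":-0.209,"tz":0,"rx":0,"ry":0,"rz":0,"hand":1}]'
python3 - <<'E'
from h import *
a=[]
s=bot.sense();print(s['tcp_pos'])
for n,x0,y0 in(('scene',220,150),('side',195,135)):
    im,d=grab(n);W=world(n,d);h=cv2.cvtColor(im,cv2.COLOR_RGB2HSV).astype(int)
    a.append(cv2.resize(im[y0:y0+140,x0:x0+140],(400,400),interpolation=2))
cv2.imwrite('pics/e.png',cv2.cvtColor(np.hstack(a),cv2.COLOR_RGB2BGR))
E
```

```text
t: 4.2
tcp_pos: [0.5514, -0.0348, 0.0893]
orientation: [[-0.111, 0.994, 0.0], [0.994, 0.111, 0.0], [0.0, 0.0, -1.0]]
contact_force: [-0.8, 0.4, -1.6]
gripper_width: 0.182
grasp_force: 42.0
t: 4.78
tcp_pos: [0.5562, -0.0765, 0.0891]
orientation: [[-0.111, 0.994, -0.0], [0.994, 0.111, 0.001], [0.001, -0.0, -1.0]]
contact_force: [-0.2, 0.8, -0.6]
gripper_width: 0.179
grasp_force: 42.0
[ 0.55618615 -0.07654621  0.08912624]
```

View pics/e.png

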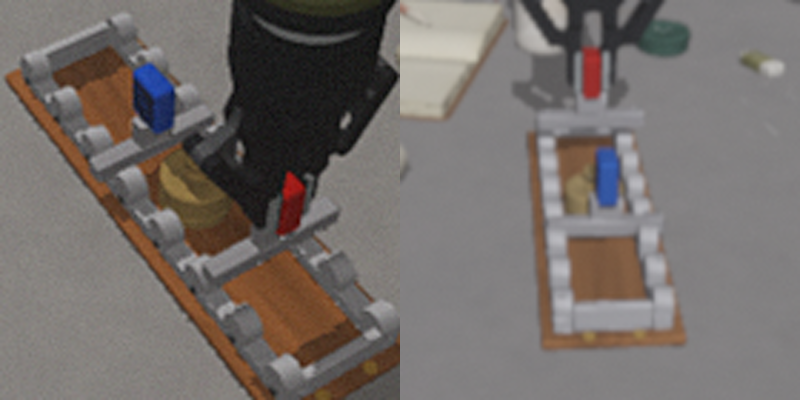

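The stop is lifted, level and over the next notch: red grip at (290,205) left, tab across the rails at (590,120) right. The blue stop and the weight are unmoved. I lower it.

```bash
python3 -m jog '[{"tx":0,"ty":0,"tz":-0.03,"rx":0,"ry":0,"rz":0,"hand":1},{"tx":0,"ty":0,"tz":-0.06,"rx":0,"ry":0,"rz":0,"hand":1},{"tx":0,"ty":0,"tz":-0.09,"rx":0,"ry":0,"rz":0,"hand":1},{"tx":0,"ty":0,"tz":-0.12,"rx":0,"ry":0,"rz":0,"hand":1},{"tx":0,"ty":0,"tz":-0.145,"rx":0,"ry":0,"rz":0,"hand":1},{"tx":0,"ty":0,"tz":-0.16,"rx":0,"ry":0,"rz":0,"hand":1},{"tx":0,"ty":0,"tz":-0.165,"rx":0,"ry":0,"rz":0,"hand":1},{"tx":0,"ty":0,"tz":-0.165,"rx":0,"ry":0,"rz":0,"hand":1},{"tx":0,"ty":0,"tz":-0.165,"rx":0,"ry":0,"rz":0,"hand":1}]'
```

```text
t: 5.63
tcp_pos: [0.5565, -0.0768, 0.0564]
orientation: [[-0.111, 0.994, 0.0], [0.994, 0.111, -0.0], [-0.0, 0.0, -1.0]]
contact_force: [-0.5, 0.6, -0.7]
gripper_width: 0.184
grasp_force: 42.0
```

It went down with no resistance and sits within 1 mm of the floor. Release, then retreat.

```bash
python3 -m jog '[{"tx":0,"ty":0,"tz":-0.004,"rx":0,"ry":0,"rz":0,"hand":1},{"tx":0,"ty":0,"tz":-0.004,"rx":0,"ry":0,"rz":0,"hand":0.7},{"tx":0,"ty":0,"tz":-0.004,"rx":0,"ry":0,"rz":0,"hand":0.5},{"tx":0,"ty":0,"tz":-0.004,"rx":0,"ry":0,"rz":0,"hand":0.2},{"tx":0,"ty":0,"tz":-0.004,"rx":0,"ry":0,"rz":0,"hand":0},{"tx":0,"ty":0,"tz":-0.004,"rx":0,"ry":0,"rz":0,"hand":0},{"tx":0,"ty":0,"tz":-0.004,"rx":0,"ry":0,"rz":0,"hand":0},{"tx":0,"ty":0,"tz":-0.004,"rx":0,"ry":0,"rz":0,"hand":0}]' && python3 -m jog '[{"tx":0,"ty":0,"tz":0.1,"rx":0,"ry":0,"rz":0,"hand":0},{"tx":0,"ty":0,"tz":0.25,"rx":0,"ry":0,"rz":0,"hand":0},{"tx":0,"ty":0,"tz":0.4,"rx":0,"ry":0,"rz":0,"hand":0},{"tx":0,"ty":0,"tz":0.6,"rx":0,"ry":0,"rz":0,"hand":0},{"tx":0,"ty":0,"tz":0.8,"rx":0,"ry":0,"rz":0,"hand":0},{"tx":0,"ty":0,"tz":0.85,"rx":0,"ry":0,"rz":0,"hand":0},{"tx":0,"ty":0,"tz":0.85,"rx":0,"ry":0,"rz":0,"hand":0},{"tx":0,"ty":0,"tz":0.85,"rx":0,"ry":0,"rz":0,"hand":0}]'
python3 w.py pics/f.png
python3 - <<'E'
from h import *
im,d=grab('side');im=im[135:275,195:335];a=cv2.imread('pics/f.png')[:,130:400]
cv2.imwrite('pics/g.png',np.hstack([cv2.resize(a,(281,400)),cv2.cvtColor(cv2.resize(im,(400,400)),cv2.COLOR_RGB2BGR)]))
E
```

```text
t: 6.3
tcp_pos: [0.5563, -0.0767, 0.0555]
orientation: [[-0.111, 0.994, 0.0], [0.994, 0.111, 0.0], [-0.0, 0.0, -1.0]]
contact_force: [0.3, 0.4, 0.7]
gripper_width: 0.999
grasp_force: 0.0
t: 6.97
tcp_pos: [0.5564, -0.0766, 0.2258]
orientation: [[-0.111, 0.994, 0.001], [0.994, 0.111, 0.0], [-0.0, 0.001, -1.0]]
contact_force: [0.7, 0.7, -0.9]
gripper_width: 1.0
grasp_force: 0.0
[ 0.55638684 -0.07664806  0.22584767] yaw of tool y 6.393790747748122 z [ 0.001  0.    -1.   ] [-0.0110949   0.41183956  0.15498035  1.68396685 -0.07152363  1.04997972
  0.27825484] 6.9667
red 492 [ 0.5555 -0.0736  0.0897] [[0.548, -0.088, 0.084], [0.564, -0.06, 0.092]] ((555.4214477539062, -74.13725280761719), (16.84327507019043, 28.966169357299805), 7.147334098815918)
blue 509 [0.5405 0.0494 0.09  ] [[0.533, 0.036, 0.084], [0.548, 0.064, 0.092]] ((540.6005249023438, 50.23396301269531), (15.763933181762695, 29.443206787109375), 6.397212028503418)
```

View pics/g.png

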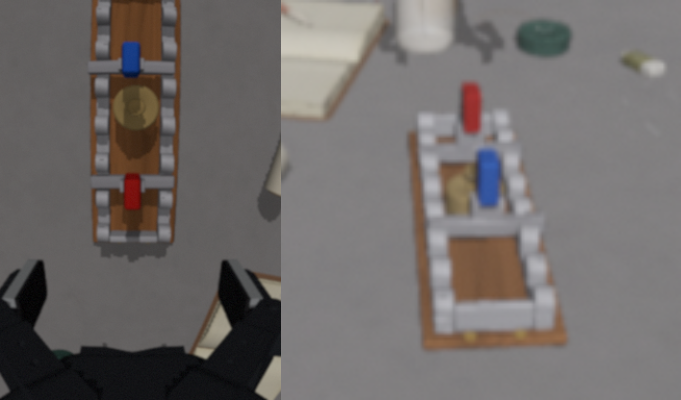

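The red stop is seated one notch farther on: (132,190) left, same top height of 0.090 m, moved 42 mm, square and upright. Blue and the weight are in place.

```bash
python3 -c "
from rig import bot
print(bot.finish_job())"
```

```text
the job is handed in; nothing more can be done
None
```

The red stop is seated upright and released in the next notch away from the blue stop, the blue stop and brass weight look undisturbed in the final images, and the job is handed in (about 7 s of the 32 s used; no verdict was returned).

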